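Scrub out the softener cup with the bottle brush

TASK

In the laundry room, take the bottle brush out of its steel pot and scrub out the taller of the two white plastic cups: push the brush down to the bottom of the cup, draw it up until its lower end is close to the rim, then down to the bottom and up to the rim once more. Then lower the brush back to stand upright on the floor of its pot before letting go of it. Leave the tall cup and the pot standing, keep the tall cup about where it is, and do not disturb the short white cup.

Things in the scene. Friction and masses are not known exactly. Their poses are not given: they have to be found in the camera images.
- brush_grip (a point): Centre of the bottle brush's round wooden handle (24 mm diameter, 80 mm long), on the axis, 165 mm above the brush's underside and 40 mm below its top. The brush (about 0.12 kg, 205 mm long) stands upright, head down, in the steel pot; grip it from above at any yaw. z points along the brush from head to handle.
- brush_tip (a point): Centre of the flat underside of the bottle brush's head, its lowest point as it stands. The head is round, black, 56 mm in diameter and 85 mm long (treat it as stiff); above it a bare steel rod, 10 mm in diameter, 40 mm long, leads to the handle. z points towards the handle.
- cup: The tall white plastic softener cup to be scrubbed: an open-topped straight round cup standing loose on the bench, 90 mm outer diameter, 110 mm high, walls 4 mm (inside 82 mm across), floor 5 mm thick, about 0.4 kg. Origin: centre of its underside; z up.
- pot: The brush's pot: open-topped straight round steel pot standing loose on the bench, 90 mm outer diameter, 65 mm high, walls 4 mm (inside 82 mm across), floor 5 mm thick, about 0.8 kg. Origin: centre of its underside; z up.
- tub: The short white plastic cup, a bystander: 90 mm outer diameter, only 55 mm high. Origin: centre of its underside; z up. It, the tall cup and the pot stand in a row across the bench in any order. Farther out stand a detergent bottle 190 mm high, a hand scrubbing brush and a low basket of clothes pegs.
There are look-alikes about, which are no part of the job. What is meant by the part that bears brush_grip is not pink, turquoise or yellow, and is the larger of those in its own colour.

How it is judged (in metres and radians):
On the way, in this order (a step that is already met when the one before it is completed fails the run):
1. the brush is down at the bottom of the tall cup: underside less than 25 mm above the cup's underside, within 35 mm of its axis, within 20 degrees of vertical (z of brush_tip in the frame of cup below 0.025 m and horizontal distance between brush_tip and cup below 0.035 m and angle between brush_grip's own z axis and vertical below 0.35 rad), for 0.05 s.
2. it is drawn up towards the rim: underside more than 65 mm above the cup's underside, within 50 mm of its axis (z of brush_tip in the frame of cup above 0.065 m and horizontal distance between brush_tip and cup below 0.05 m), for 0.05 s.
3. it is down at the bottom a second time (all of step 1), for 0.05 s.
4. it is drawn up towards the rim a second time (all of step 2), for 0.05 s.
5. the brush is set down in its pot, not dropped: the grasp point is still within 50 mm of the handle's centre (z of brush_tip in the frame of pot below 0.015 m and horizontal distance between brush_tip and pot below 0.02 m and distance between the grasp point and brush_grip below 0.05 m), for 0.05 s.
At the end, for the whole second after the job is handed in: The brush stands upright (within 10 degrees) on its pot's floor, underside within 20 mm of the pot's axis and under 15 mm above the pot's underside; tall cup and pot stand upright on the bench (within 5.7 degrees, not raised 10 mm), the tall cup within 60 mm of its start (z of brush_tip in the frame of pot below 0.015 m and horizontal distance between brush_tip and pot below 0.02 m and angle between brush_grip's own z axis and vertical below 0.18 rad and angle between each of cup, pot's own z axis and vertical below 0.1 rad and height (world z) of each of cup, pot below 0.01 m and distance of cup from where it was at the start of the episode below 0.06 m); the robot touches nothing.
It fails at once if the tall cup is tipped by more than 20 degrees (angle between cup's own z axis and vertical above 0.35 rad).
It fails at once if the pot is tipped by more than 20 degrees (angle between pot's own z axis and vertical above 0.35 rad).
It fails at once if the short cup is moved by more than 30 mm (distance of tub from where it was at the start of the episode above 0.03 m).
It also fails if it takes over 59 s, if anything falls off the work surface, if the arm or the gripper's body presses on something with over 40 N, if the wrist force passes 120 N, or if a joint passes its speed limit or range.

ROBOT

A 7-joint arm with a two-finger parallel gripper is mounted at the origin on the work surface. World frame = base frame: x ahead of the robot, y to its left, z up, the work surface at z = 0. Lengths are in m, angles in degrees, forces in N, time in s.
With the tool pointing down it reaches from about 0.35 to 0.9 m from the base axis. Payload 7.2 kg.
Tool frame: the origin (TCP) lies on the centre line of the jaws, within the pads' length; the fingertips stand ctrl.finger_overhang ahead of it and the grasp point (between the pads) lies 3 mm ahead of it (ctrl.finger_overhang is the distance from the TCP to the fingertips, in m); z points along the fingers, y is the direction in which the jaws open and shut (so a half turn about z gives the same grasp; the last joint's range is limited). The gripper opens to 85 mm and grips with 20 to 120 N. Pads are 22 mm wide; open, the fingers measure 114 mm over their backs; the gripper's body (76 mm by 85 mm) begins 54 mm behind the grasp point. The pads swing forward as they close: fully open they stand 13 mm farther back than shut.
Start: joints at [69.087, 23.554, -0.728, 91.456, 0.321, 64.991, -4.71], TCP at [0.183, -0.598, 0.253] pointing down, gripper open.
Joint ranges: [-169.25, 169.25], [-16.82, 113.86], [-84.01, 82.57], [7.8, 145.47], [-59.2, 239.2], [7.22, 106.19], [-163.78, 163.78]. Speed limits (degrees/s): [136.94, 136.94, 172.46, 172.46, 180, 180, 180].

INTERFACE

Orientations are given as [roll, pitch, yaw] about the fixed x, y, z axes, in that order (R = Rz(yaw) Ry(pitch) Rx(roll)).
In Python, from bench import status, read_camera, camera_model, workorder, ctrl gives the robot as it stands. The module is installed in compiled form; this text tells all that it offers.
- The arm moves only by the tool send_rows, never from a script. Its argument "targets" is a list of rows, each a list of 3 entries, a list of its own where there are three numbers: the closure, from 0 (fully open) to 1 (shut), then the shift along the tool's x, y, z in units of 40 mm (1.0 is 40 mm), then the turn about the tool's z in units of 5 degrees (1.0 is 5 degrees). A call has 1 to 5 rows; each row is the pose to reach, as a shift and turn from the pose measured when the call began, along the tool's axes at that moment; what a row does not reach only later rows make up. A row lasts 1/12 s, in which the tool goes at most 41.7 mm and 7.16 degrees, less where a joint would pass 70% of its speed; a pose out of reach is approached as far as the arm can. A call with a gripper value outside its range is refused whole. The fingers move at their own pace and stop on an object; "newtons" is the grip in N (left out, the last holds). Time passes only in rows, so rows that repeat a pose let the fingers close. It gives the time, the measured TCP pose, the force and the opening at its end, in the units of the state.
- status.observe(): the state, without advancing time (a new reading comes with each control period).
- read_camera(name): name is "scene" or "side" or "wrist"; returns the picture (420x560x3 uint8, red, green, blue); there is no depth.
- camera_model(name): a dict with "vertical_fov" (degrees; the focal length in pixels is half the picture's height over the tangent of half this angle, whatever the lens; pixels are square), "cx", "cy" (the principal point, pixels), "R" (3x3) and "t" (3): a world point X has camera coordinates R X + t. Camera axes: x right, y down, z forward; pixel columns grow to the right and rows downward; lengths in m; the calibration is good to about 2 mm. The wrist camera is an equidistant fisheye: a pixel r from the principal point sees the ray r / f radians off the axis. A picture is of the moment at which its call begins: read the wrist's pose just before it. camera_model takes no time and is no camera call; for the wrist camera it gives the pose at the moment of the call.
- workorder.sign_off(): hands the job in, once; it reports no verdict.
The state is a dict: "clock": time; "joint_positions": joint angles; "joint_velocities": joint speeds; "effort": joint torques, N m; "tool_pos": TCP position; "tool_rot": TCP orientation; "contact_force": force on the tool from outside, world axes, zero at the start; "torque": the same for the moment, N m; "grip_width": opening from 0.0 (shut) to 1.0 (fully open).
Only numpy, scipy, OpenCV 4.12 (cv2) and the standard library are available. Lean on these libraries where they do the work, as an engineer would, in place of code of your own. Each camera call takes 0.05 s, during which the arm holds its last target.

## Working session

There is one attempt and no reset: what is moved stays moved. The work goes in short steps, Python scripts to look and compute and a tool call to move; the robot and the scene stay as the last step left them, time stands still between calls to the robot, and variables do not carry over. Pictures are saved under pics/ and viewed, and the job is handed in when it is done.

Besides the shell and the picture viewer there is one more tool, called as name(argument=value, ...) on one line, values as JSON. send_rows: Moves the arm, as the interface text tells. Its arguments: {"type":"object","properties":{"targets":{"type":"array","items":{"type":"array"}},"newtons":{"type":"number"}},"required":["targets"]}

```bash
mkdir -p pics; ls; python3 - <<'E'
from bench import status, read_camera, camera_model, ctrl
import cv2
s=status.observe();print(s);print(ctrl.finger_overhang)
for n in("scene","side","wrist"):
    m=camera_model(n);print(n,m)
    cv2.imwrite(f"pics/{n}0.png",read_camera(n)[:,:,::-1])
print(status.observe()["clock"])
E
```

```text
pics
{'clock': 0.0, 'joint_positions': array([69.08750798, 23.60208342, -0.72767591, 91.50498613,  0.32045187,
       64.99000617, -4.70958902]), 'joint_velocities': array([ 0.02256382, -0.09473241,  0.05363301, -0.09764309, -0.07206957,
        0.02637607, -0.0146472 ]), 'effort': array([ 2.01004436e-04, -6.00617838e+01,  6.82315696e-01, -2.99406785e+01,
        1.38679758e-02,  1.05578566e-02, -1.09611528e-05]), 'tool_pos': array([ 0.18260422, -0.59724017,  0.25242393]), 'tool_rot': array([-1.79905192e+02,  6.64365414e-03,  1.70056818e+01]), 'contact_force': array([ 0.60336773,  0.24620574, -0.41330963]), 'torque': array([-0.0004385 , -0.01492175,  0.02254084]), 'grip_width': 1.0006521064702087}
0.022
scene {'vertical_fov': 49.297530110813675, 'cx': 276.1578400637819, 'cy': 203.99846909958933, 'R': array([[-3.57981875e-01,  9.33728535e-01, -1.18953048e-05],
       [ 7.12127821e-01,  2.73014211e-01, -6.46789925e-01],
       [-6.03922961e-01, -2.31547541e-01, -7.62668206e-01]]), 't': array([ 0.2601587 , -0.29306317,  1.31167958])}
side {'vertical_fov': 53.050114524883384, 'cx': 279.71736375882847, 'cy': 207.08742250636897, 'R': array([[-0.83837808, -0.54503887, -0.00740411],
       [-0.34375352,  0.53920535, -0.7688245 ],
       [ 0.42303157, -0.64202042, -0.63941698]]), 't': array([0.45281207, 0.3328368 , 0.86441456])}
wrist {'vertical_fov': 65.70646984690485, 'cx': 278.04741946748294, 'cy': 208.68538776444106, 'R': array([[ 2.93314187e-01, -9.56016044e-01, -3.32510293e-04],
       [-9.19928368e-01, -2.82336794e-01,  2.72062001e-01],
       [-2.60189518e-01, -7.94937590e-02, -9.62279667e-01]]), 't': array([-0.62341653, -0.03568717,  0.37797054])}
0.15
```

View pics/scene0.png

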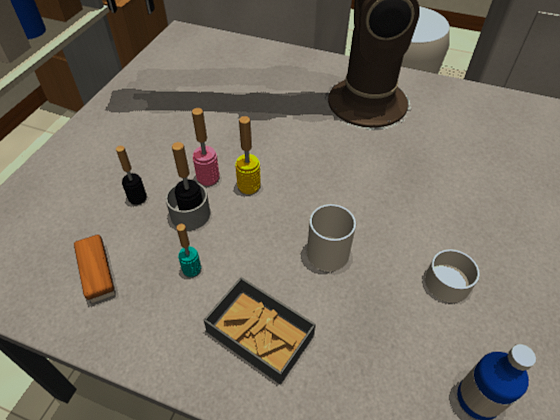

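View pics/side0.png

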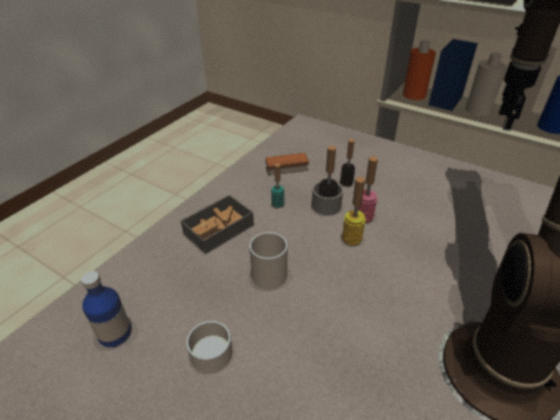

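View pics/wrist0.png

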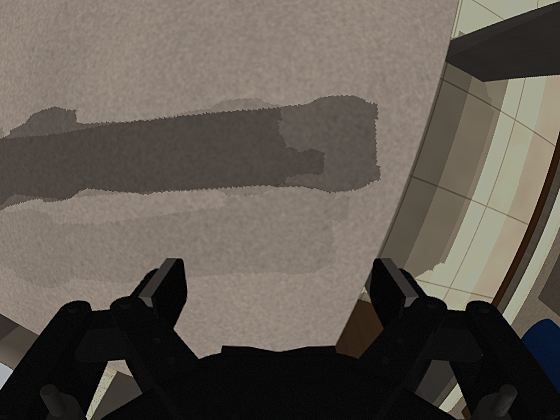

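Scene view candidates: the black brush in the pot (187,190), a smaller black brush (134,188), pink (206,165), yellow (248,173) and turquoise (190,262). I choose the black one in the pot. The tall cup is at (330,238) and the short cup at (452,276). Next, close crops.

```bash
python3 - <<'E'
import cv2
a=cv2.imread("pics/scene0.png");b=cv2.imread("pics/side0.png")
def z(i,x0,y0,x1,y1,k): return cv2.resize(i[y0:y1,x0:x1],None,fx=k,fy=k,interpolation=cv2.INTER_CUBIC)
cv2.imwrite("pics/c1.png",z(a,110,100,270,290,3))
cv2.imwrite("pics/c2.png",z(a,290,190,490,310,4))
cv2.imwrite("pics/c3.png",z(b,230,130,390,300,3.5))
E
```

```text
(no output)
```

View pics/c1.png

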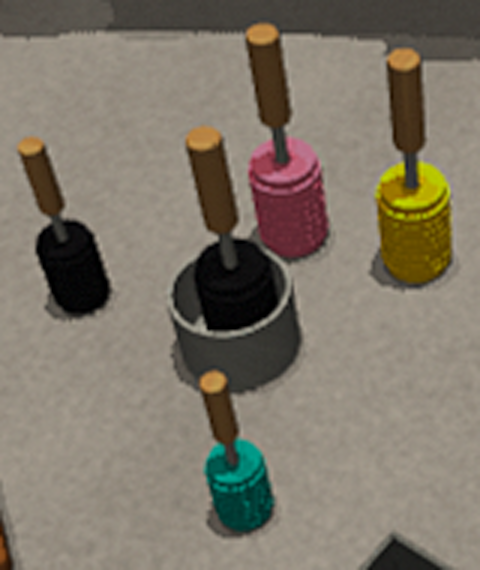

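View pics/c2.png

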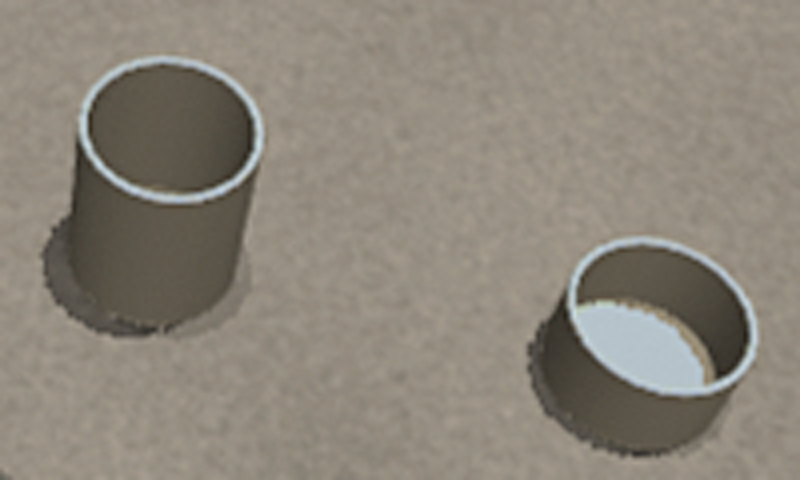

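View pics/c3.png

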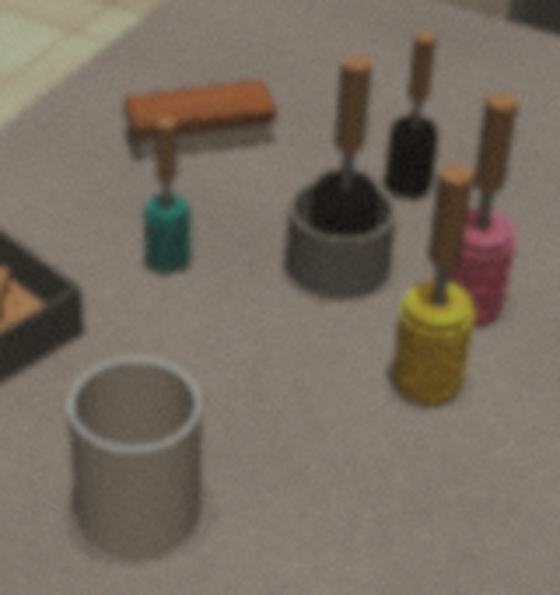

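```bash
cat > h.py <<'E'
import numpy as np
from bench import status, read_camera, camera_model, ctrl
def ray(n,u,v,m=None):
    m=m or camera_model(n); f=210/np.tan(np.radians(m["vertical_fov"]/2))
    x,y=(u-m["cx"]),(v-m["cy"]); R=np.array(m["R"]);t=np.array(m["t"])
    if n=="wrist":
        r=np.hypot(x,y);th=r/f; d=np.array([x/r*np.sin(th),y/r*np.sin(th),np.cos(th)]) if r>0 else np.array([0,0,1.])
    else: d=np.array([x/f,y/f,1])
    return -R.T@t, R.T@d
def onz(n,u,v,z,m=None):
    c,d=ray(n,u,v,m); return c+d*(z-c[2])/d[2]
def proj(n,X,m=None):
    m=m or camera_model(n); f=210/np.tan(np.radians(m["vertical_fov"]/2))
    p=np.array(m["R"])@X+m["t"]
    if n=="wrist":
        r=np.hypot(p[0],p[1]);th=np.arctan2(r,p[2]);return np.array([m["cx"]+p[0]/r*th*f,m["cy"]+p[1]/r*th*f])
    return np.array([m["cx"]+f*p[0]/p[2],m["cy"]+f*p[1]/p[2]])
def tri(a,b):
    A=[];B=[]
    for n,u,v in(a,b):
        c,d=ray(n,u,v);d=d/np.linalg.norm(d);P=np.eye(3)-np.outer(d,d);A.append(P);B.append(P@c)
    return np.linalg.lstsq(np.vstack(A),np.hstack(B),rcond=None)[0]
E
python3 - <<'E'
from h import *
np.set_printoptions(precision=4,suppress=True)
for nm,z,a,b in [("top",.21,(178,146),(331.4,148.6)),("pot",.065,(187.7,197.3),(327.4,192.9)),("cup",.11,(332.75,222.5),(268.6,245.7)),("tub",.055,(455.75,269.25),(209.5,334))]:
    print(nm,onz("scene",*a,z),onz("side",*b,z),tri(("scene",*a),("side",*b)))
for nm,z,a in [("smallblack",.16,(121.3,149)),("pink",.21,(198,111.5)),("yel",.21,(244.5,120)),("turq",.15,(181.2,227.3))]: print(nm,onz("scene",*a,z))
E
```

```text
top [ 0.549  -0.2709  0.21  ] [ 0.5434 -0.2623  0.21  ] [ 0.5468 -0.2718  0.2056]
pot [ 0.5542 -0.2711  0.065 ] [ 0.5413 -0.2555  0.065 ] [ 0.548  -0.2744  0.0529]
cup [0.5437 0.0475 0.11  ] [0.5375 0.0505 0.11  ] [0.5401 0.0469 0.1055]
tub [0.5256 0.2945 0.055 ] [0.5279 0.2844 0.055 ] [0.5269 0.2902 0.0596]
smallblack [ 0.5539 -0.4106  0.16  ]
pink [ 0.4411 -0.2834  0.21  ]
yel [ 0.4317 -0.1823  0.21  ]
turq [ 0.6842 -0.2009  0.15  ]
```

send_rows(targets=[[0, [0.8, -0.4, -0.4], 0], [0, [1.6, -0.8, -0.8], 0], [0, [2.5, -1.2, -1.2], 0], [0, [3.4, -1.6, -1.6], 0], [0, [4.2, -2.0, -1.9], 0]], newtons=70)

```text
clock: 0.57
tool_pos: [0.3213, -0.4704, 0.3298]
tool_rot: [-180.0, -0.0, 17.0]
contact_force: [-0.0, 0.0, 0.2]
grip_width: 0.998
```

send_rows(targets=[[0, [0.8, -0.4, 0], 0], [0, [1.6, -0.8, 0], 0], [0, [2.4, -1.2, 0], 0], [0, [3.0, -1.6, 0], 0], [0, [3.0, -1.6, 0], 0]])

```text
clock: 0.98
tool_pos: [0.4223, -0.3679, 0.3298]
tool_rot: [-179.8, -0.2, 17.5]
contact_force: [-0.5, 0.6, 0.4]
grip_width: 1.003
```

```bash
python3 - <<'E'
from h import *
import cv2
np.set_printoptions(precision=4,suppress=True)
s=status.observe();print(s["clock"],s["tool_pos"],s["tool_rot"],s["joint_velocities"])
m=camera_model("wrist");print(-m["R"].T@m["t"])
cv2.imwrite("pics/w1.png",read_camera("wrist")[:,:,::-1])
for X in[(.547,-.27,.21),(.547,-.27,.065),(.54,.048,.11),(.44,-.283,.21)]: print(proj("wrist",np.array(X),m))
E
```

```text
0.9833 [ 0.4223 -0.3679  0.3298] [-179.8367   -0.18     17.5419] [ 2.9724  0.2149  4.1847 -0.1945  1.5077  0.2694  4.9598]
[ 0.4875 -0.3463  0.4506]
[205.3198  19.0546]
[231.9882  54.7883]
[12.9028 20.707 ]
[180.878  156.8733]
```

View pics/w1.png

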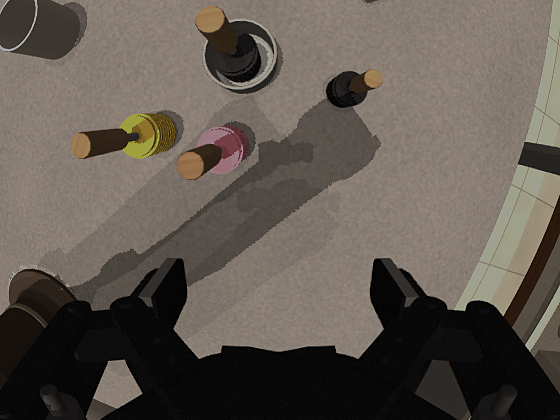

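Wrist view: the large black brush's handle top is at (211,18) and its pot rim centre at (241,54). The smaller black brush is at (355,88), pink at (190,165) and yellow at (85,143). I'll move closer and measure again.

send_rows(targets=[[0, [0.7, -0.5, 0], 0], [0, [1.4, -1.0, 0], 0], [0, [2.0, -1.4, 0], 0], [0, [2.0, -1.4, 0], 0]])

```text
clock: 1.37
tool_pos: [0.4828, -0.2883, 0.3298]
tool_rot: [-179.8, -0.2, 17.8]
contact_force: [-0.2, 1.7, 0.9]
grip_width: 1.002
```

```bash
python3 - <<'E'
from h import *
import cv2
np.set_printoptions(precision=4,suppress=True)
s=status.observe();print(s["clock"],s["tool_pos"],s["tool_rot"])
m=camera_model("wrist");np.save("w2.npy",m,allow_pickle=True)
cv2.imwrite("pics/w2.png",read_camera("wrist")[:,:,::-1])
for X in[(.547,-.27,.21),(.547,-.27,.065),(.54,.048,.11),(.44,-.283,.21)]: print(proj("wrist",np.array(X),m))
E
```

```text
1.3667 [ 0.4828 -0.2883  0.3298] [-179.7789   -0.2025   17.7769]
[283.0114 122.8328]
[281.4914 121.8666]
[39.0924 67.9637]
[257.3503 257.0491]
```

View pics/w2.png

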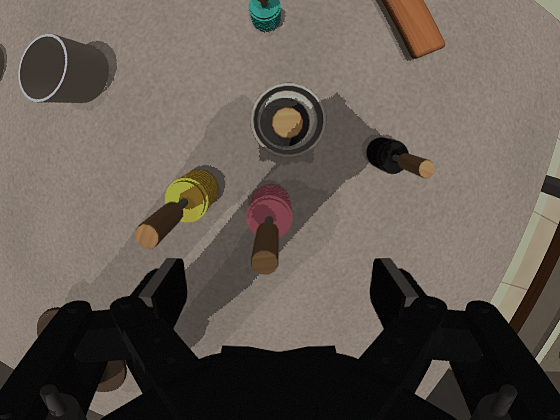

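```bash
python3 - <<'E'
from h import *
import cv2
np.set_printoptions(precision=4,suppress=True)
m=np.load("w2.npy",allow_pickle=True).item()
print("top",onz("wrist",287.5,123,.21,m),"pot",onz("wrist",288.2,119,.065,m),"cup",onz("wrist",43.5,68.5,.11,m))
a=cv2.imread("pics/w2.png")
cv2.imwrite("pics/w2c.png",cv2.resize(a[75:165,240:340],None,fx=6,fy=6,interpolation=cv2.INTER_CUBIC))
E
```

```text
top [ 0.5479 -0.2732  0.21  ] pot [ 0.5527 -0.2764  0.065 ] cup [0.5403 0.0396 0.11  ]
```

View pics/w2c.png

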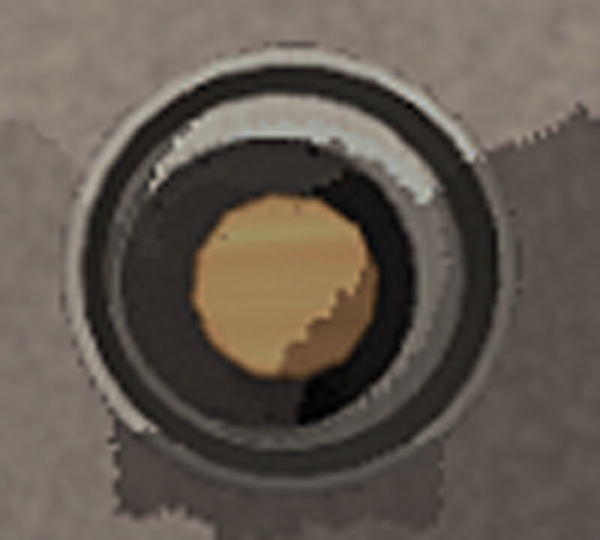

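send_rows(targets=[[0, [0.8, 0.07, 0], 0], [0, [1.5, 0.13, 0], 0], [0, [1.67, 0.13, 0], 0], [0, [1.67, 0.13, 0.0], 0], [0, [1.67, 0.13, 0.0], 0]])

```text
clock: 1.83
tool_pos: [0.5449, -0.2776, 0.3291]
tool_rot: [-179.8, 0.0, 17.5]
contact_force: [-0.3, 0.2, -0.2]
grip_width: 1.001
```

```bash
python3 - <<'E'
from h import *
import cv2
np.set_printoptions(precision=4,suppress=True)
s=status.observe();print(s["clock"],s["tool_pos"],s["tool_rot"])
m=camera_model("wrist");
cv2.imwrite("pics/w3.png",read_camera("wrist")[:,:,::-1])
print(proj("wrist",np.array([.548,-.273,.21]),m))
E
```

```text
1.8333 [ 0.5449 -0.2776  0.3291] [-179.8333    0.0038   17.5468]
[275.2801 204.8275]
```

View pics/w3.png

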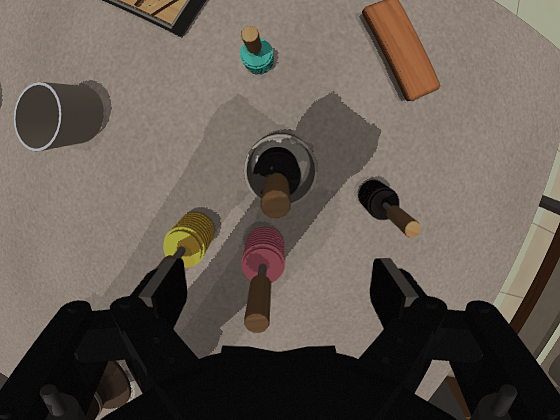

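Handle top seen at (275,204), exactly as predicted; descending around it.

send_rows(targets=[[0, [0.11, -0.09, 0.7], 0], [0, [0.11, -0.09, 1.4], 0], [0, [0.11, -0.09, 2.0], 0], [0, [0.11, -0.09, 2.0], 0], [0, [0.11, -0.09, 2.0], 0]])

```text
clock: 2.3
tool_pos: [0.5459, -0.2739, 0.2491]
tool_rot: [-179.8, 0.1, 17.4]
contact_force: [0.3, -0.1, 0.8]
grip_width: 1.0
```

```bash
python3 - <<'E'
from h import *
import cv2
np.set_printoptions(precision=4,suppress=True)
s=status.observe();print(s["clock"],s["tool_pos"],s["tool_rot"])
m=camera_model("wrist");
cv2.imwrite("pics/w4.png",read_camera("wrist")[:,:,::-1])
print(proj("wrist",np.array([.548,-.273,.21]),m))
E
```

```text
2.3 [ 0.5459 -0.2739  0.2491] [-179.7977    0.1229   17.4   ]
[279.7649 247.6263]
```

View pics/w4.png

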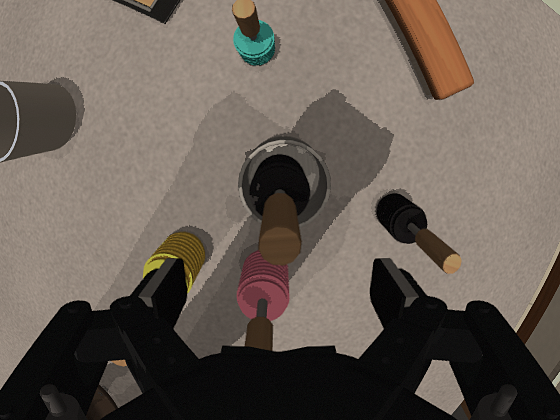

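Handle top is at (279,246), centred between the jaws. Go down the rest.

send_rows(targets=[[0, [0.05, 0, 0.6], 0], [0, [0.05, 0, 1.2], 0], [0, [0.05, 0, 1.83], 0], [0, [0.05, 0, 1.83], 0], [0, [0.05, 0, 1.83], 0]])

```text
clock: 2.77
tool_pos: [0.5489, -0.2738, 0.1785]
tool_rot: [-179.9, -0.0, 17.4]
contact_force: [-0.3, -0.4, 0.7]
grip_width: 0.997
```

send_rows(targets=[[0.3, [0, 0, 0], 0], [0.6, [0, 0, 0], 0], [0.9, [0, 0, 0], 0], [1, [0, 0, 0], 0], [1, [0, 0, 0], 0]], newtons=70)

```text
clock: 3.18
tool_pos: [0.5492, -0.274, 0.1794]
tool_rot: [-180.0, -0.1, 17.4]
contact_force: [-0.9, 0.1, -0.6]
grip_width: 0.298
```

send_rows(targets=[[1, [0, 0, 0], 0], [1, [0, 0, 0], 0], [1, [0, 0, 0], 0]])

```text
clock: 3.43
tool_pos: [0.5492, -0.2739, 0.1795]
tool_rot: [-180.0, -0.1, 17.4]
contact_force: [0.2, 0.0, 1.6]
grip_width: 0.267
```

```bash
python3 - <<'E'
from h import *
import cv2
np.set_printoptions(precision=4,suppress=True)
s=status.observe();print(s["clock"],s["tool_pos"],s["tool_rot"],s["contact_force"],s["grip_width"])
cv2.imwrite("pics/w5.png",read_camera("wrist")[:,:,::-1])
E
```

```text
3.4333 [ 0.5492 -0.2739  0.1795] [-179.968    -0.0614   17.3881] [0.1785 0.0027 1.6386] 0.2665688673239438
```

View pics/w5.png

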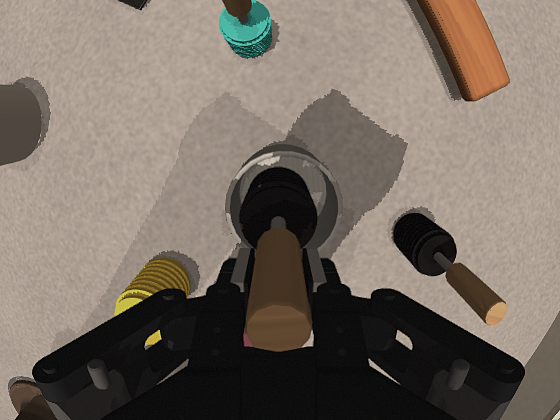

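Gripped (22.7 mm opening against the 24 mm handle). Lift straight up.

send_rows(targets=[[1, [0, 0, -0.4], 0], [1, [0, 0, -1.0], 0], [1, [0, 0, -1.7], 0], [1, [0, 0, -2.4], 0], [1, [0, 0, -3.0], 0]])

```text
clock: 3.9
tool_pos: [0.5491, -0.274, 0.301]
tool_rot: [-180.0, -0.1, 17.4]
contact_force: [0.2, -0.2, -1.1]
grip_width: 0.261
```

send_rows(targets=[[1, [0, 0, -0.4], 0], [1, [0, 0, -0.8], 0], [1, [0, 0, -1.1], 0], [1, [0, 0, -1.1], 0]])

```text
clock: 4.23
tool_pos: [0.5498, -0.2743, 0.3475]
tool_rot: [179.9, -0.2, 17.4]
contact_force: [-0.1, 0.3, -1.6]
grip_width: 0.266
```

```bash
python3 - <<'E'
from h import *
import cv2
np.set_printoptions(precision=4,suppress=True)
s=status.observe();print(s["clock"],s["tool_pos"],s["tool_rot"],s["contact_force"],s["grip_width"])
a=read_camera("scene")[:,:,::-1];b=read_camera("side")[:,:,::-1]
cv2.imwrite("pics/s1.png",np.hstack([cv2.resize(a[60:300,100:400],None,fx=1.33,fy=1.33,interpolation=cv2.INTER_CUBIC),cv2.resize(b[60:300,200:500],None,fx=1.33,fy=1.33,interpolation=cv2.INTER_CUBIC)]))
cv2.imwrite("pics/scene1.png",a);cv2.imwrite("pics/side1.png",b)
E
```

```text
4.2333 [ 0.5498 -0.2743  0.3475] [179.8951  -0.2224  17.3853] [-0.1216  0.346  -1.5847] 0.26631492792033
```

View pics/s1.png

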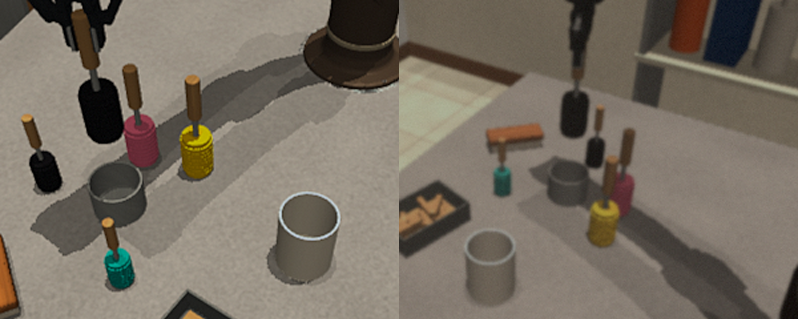

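The brush hangs upright and clear of the pot; the pot and neighbours are undisturbed. Carry it toward the cup.

send_rows(targets=[[1, [0.2, -0.6, 0], 0], [1, [0.4, -1.3, 0], 0], [1, [0.6, -2.0, 0], 0], [1, [0.8, -2.8, 0], 0], [1, [1.0, -3.6, 0], 0]])

```text
clock: 4.75
tool_pos: [0.5431, -0.1234, 0.3427]
tool_rot: [-179.9, 0.1, 17.3]
contact_force: [0.3, -0.2, -0.4]
grip_width: 0.265
```

send_rows(targets=[[1, [0.2, -0.7, 0], 0], [1, [0.4, -1.4, 0], 0], [1, [0.6, -2.0, 0], 0], [1, [0.6, -2.3, 0], 0], [1, [0.6, -2.3, 0], 0]])

```text
clock: 5.17
tool_pos: [0.5376, -0.0251, 0.3417]
tool_rot: [-179.8, 0.2, 17.6]
contact_force: [0.1, 0.0, -1.1]
grip_width: 0.266
```

```bash
python3 - <<'E'
from h import *
import cv2
np.set_printoptions(precision=4,suppress=True)
s=status.observe();print(s["clock"],s["tool_pos"],s["tool_rot"],s["contact_force"],s["grip_width"])
m=camera_model("wrist");np.save("w6.npy",m,allow_pickle=True)
cv2.imwrite("pics/w6.png",read_camera("wrist")[:,:,::-1])
print(proj("wrist",np.array([.541,.043,.11]),m))
E
```

```text
5.1667 [ 0.5376 -0.0251  0.3417] [-179.7657    0.1858   17.641 ] [ 0.1233  0.0273 -1.0515] 0.2657047319377769
[221.5628 160.3415]
```

View pics/w6.png

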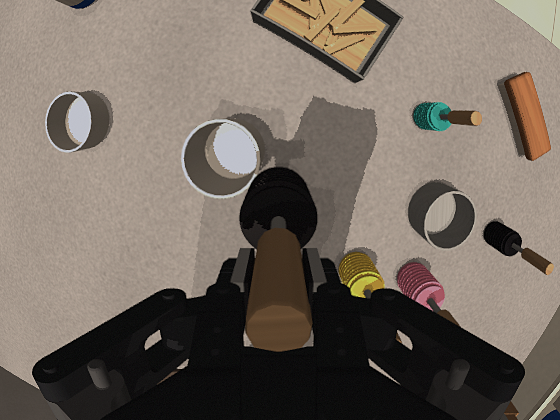

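```bash
python3 - <<'E'
from h import *
import cv2
a=cv2.imread("pics/w6.png")
cv2.imwrite("pics/w6c.png",cv2.resize(a[105:225,165:325],None,fx=5,fy=5,interpolation=cv2.INTER_CUBIC))
m=np.load("w6.npy",allow_pickle=True).item()
for c in [(.541,.043),(.541,.039)]:
    b=a.copy()
    pts=np.array([proj("wrist",np.array([c[0]+.045*np.cos(t),c[1]+.045*np.sin(t),.11]),m) for t in np.linspace(0,6.28,60)])
    print(c,pts.min(0),pts.max(0))
E
```

```text
(0.541, 0.043) [182.46692982 119.49343619] [262.34069302 199.89632044]
(0.541, 0.039) [185.73871534 120.49558764] [265.8424947  200.93043924]
```

View pics/w6c.png

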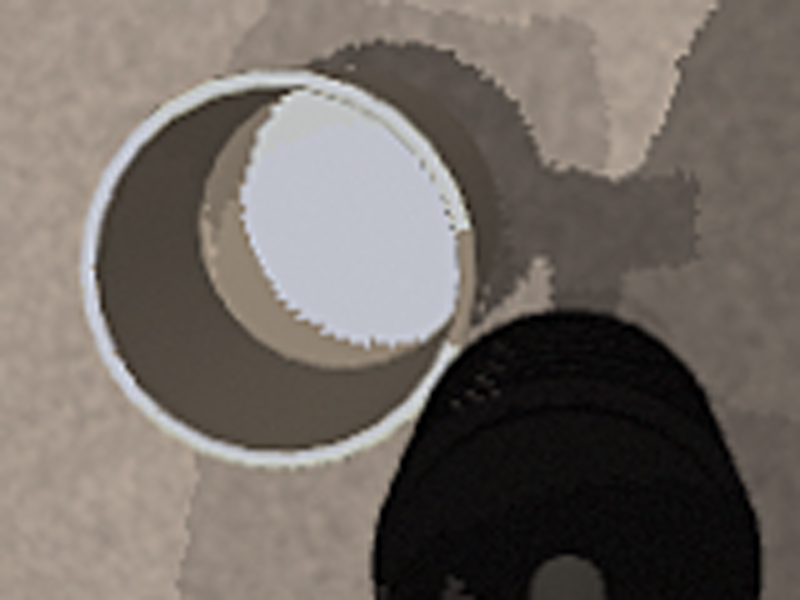

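Wrist view: tall cup rim centred at (220.8,158.6), giving the cup at about (0.542, 0.045). The short cup is at (78,122), and the empty pot at (443,215). Move above the tall cup.

send_rows(targets=[[1, [0.3, -0.7, 0], 0], [1, [0.55, -1.3, 0], 0], [1, [0.63, -1.63, 0], 0], [1, [0.63, -1.63, 0], 0], [1, [0.63, -1.63, 0], 0]])

```text
clock: 5.63
tool_pos: [0.5425, 0.0406, 0.3412]
tool_rot: [-179.9, 0.3, 17.4]
contact_force: [-0.1, -0.5, -1.3]
grip_width: 0.261
```

```bash
python3 - <<'E'
from h import *
import cv2
np.set_printoptions(precision=4,suppress=True)
s=status.observe();print(s["clock"],s["tool_pos"],s["tool_rot"],s["contact_force"],s["grip_width"])
a=read_camera("scene")[:,:,::-1];b=read_camera("side")[:,:,::-1];w=read_camera("wrist")[:,:,::-1]
f=lambda i,x,y:cv2.resize(i[y:y+150,x:x+130],None,fx=3,fy=3,interpolation=cv2.INTER_CUBIC)
cv2.imwrite("pics/s2.png",np.hstack([f(a,260,130),f(b,210,140)]))
cv2.imwrite("pics/w7.png",w)
E
```

```text
5.6333 [0.5425 0.0406 0.3412] [-179.8805    0.26     17.4453] [-0.0654 -0.4852 -1.2676] 0.26141322172647263
```

View pics/s2.png

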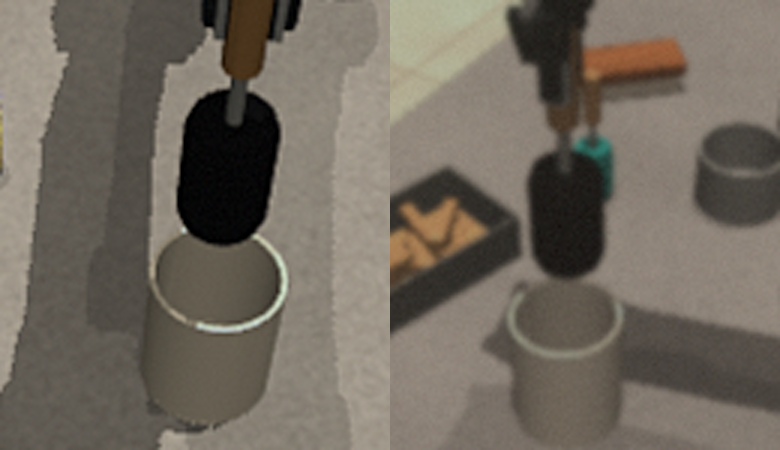

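View pics/w7.png

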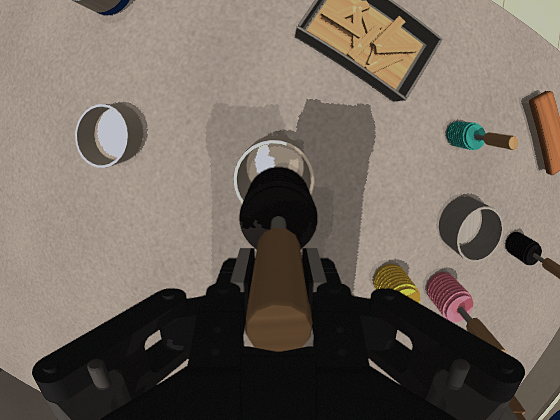

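```bash
python3 - <<'E'
from h import *
np.set_printoptions(precision=1,suppress=True)
for n,x,y in(("scene",260,130),("side",210,140)):
    for l,P in (("headtop",(.5425,.0406,.252)),("tip",(.5425,.0406,.167)),("rim",(.542,.0445,.11))):
        print(n,l,(proj(n,np.array(P))-[x,y])*3)
m=camera_model("wrist")
pts=np.array([proj("wrist",np.array([.542+.045*np.cos(t),.0445+.045*np.sin(t),.11]),m) for t in np.linspace(0,6.28,60)])
print(pts.min(0),pts.max(0))
E
```

```text
scene headtop [230.7 119.1]
scene tip [216.8 216.1]
scene rim [214.6 274.3]
side headtop [173.  165.8]
side tip [175.8 253.6]
side rim [175.3 310.3]
[234.2 139.6] [315.5 219.4]
```

send_rows(targets=[[1, [0.03, -0.15, 0.3], 0], [1, [0.03, -0.15, 0.8], 0], [1, [0.03, -0.15, 1.3], 0], [1, [0.03, -0.15, 1.8], 0], [1, [0.03, -0.15, 2.0], 0]])

```text
clock: 6.2
tool_pos: [0.5405, 0.0438, 0.2589]
tool_rot: [-179.9, 0.4, 17.2]
contact_force: [-0.6, -0.8, -1.1]
grip_width: 0.263
```

```bash
python3 - <<'E'
from h import *
import cv2
np.set_printoptions(precision=4,suppress=True)
s=status.observe();print(s["clock"],s["tool_pos"],s["tool_rot"],s["contact_force"],s["grip_width"])
a=read_camera("scene")[:,:,::-1];b=read_camera("side")[:,:,::-1]
f=lambda i,x,y:cv2.resize(i[y:y+150,x:x+130],None,fx=3,fy=3,interpolation=cv2.INTER_CUBIC)
cv2.imwrite("pics/s3.png",np.hstack([f(a,260,130),f(b,210,140)]))
E
```

```text
6.2 [0.5405 0.0438 0.2589] [-179.8885    0.4472   17.1862] [-0.6253 -0.8276 -1.1079] 0.26348083649339477
```

View pics/s3.png

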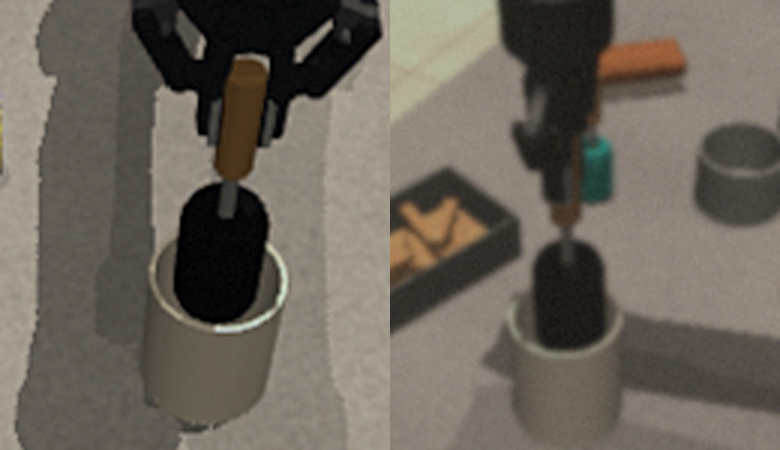

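The brush head enters the tall cup cleanly in both views with no contact force. Down to the bottom.

send_rows(targets=[[1, [0.04, -0.04, 0.5], 0], [1, [0.04, -0.04, 1.0], 0], [1, [0.04, -0.04, 1.4], 0], [1, [0.04, -0.04, 1.75], 0], [1, [0.04, -0.04, 1.75], 0]])

```text
clock: 6.72
tool_pos: [0.5409, 0.0456, 0.1889]
tool_rot: [-179.9, 0.6, 17.2]
contact_force: [-0.6, -0.6, -1.0]
grip_width: 0.264
```

send_rows(targets=[[1, [0, 0, 0], 0], [1, [0, 0, 0], 0]])

```text
clock: 6.88
tool_pos: [0.5417, 0.0453, 0.1902]
tool_rot: [-179.9, 0.5, 17.1]
contact_force: [-0.0, 0.0, -1.4]
grip_width: 0.263
```

```bash
python3 - <<'E'
from h import *
import cv2
np.set_printoptions(precision=4,suppress=True)
s=status.observe();print(s["clock"],s["tool_pos"],s["tool_rot"],s["contact_force"],s["grip_width"])
a=read_camera("scene")[:,:,::-1];b=read_camera("side")[:,:,::-1]
f=lambda i,x,y:cv2.resize(i[y:y+150,x:x+130],None,fx=3,fy=3,interpolation=cv2.INTER_CUBIC)
cv2.imwrite("pics/s4.png",np.hstack([f(a,260,130),f(b,210,140)]))
E
```

```text
6.8833 [0.5417 0.0453 0.1902] [-179.8881    0.4679   17.1365] [-0.0226  0.0076 -1.378 ] 0.26257409130750914
```

View pics/s4.png

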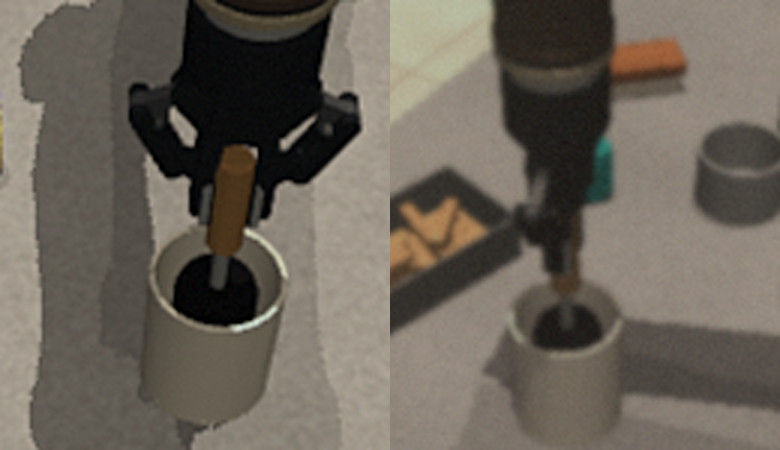

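send_rows(targets=[[1, [0, 0, 0.2], 0], [1, [0, 0, 0.2], 0], [1, [0, 0, 0.2], 0]])

```text
clock: 7.23
tool_pos: [0.5415, 0.0455, 0.1822]
tool_rot: [-179.9, 0.5, 17.1]
contact_force: [-0.3, 0.7, -0.7]
grip_width: 0.264
```

send_rows(targets=[[1, [0, 0, -0.5], 0], [1, [0, 0, -1.1], 0], [1, [0, 0, -1.7], 0], [1, [0, 0, -2.0], 0], [1, [0, 0, -2.0], 0]])

```text
clock: 7.65
tool_pos: [0.5436, 0.0459, 0.2653]
tool_rot: [-180.0, 0.2, 17.2]
contact_force: [0.3, 0.4, -1.1]
grip_width: 0.266
```

send_rows(targets=[[1, [0, 0, 0], 0], [1, [0, 0, 0], 0]])

```text
clock: 7.82
tool_pos: [0.5434, 0.0459, 0.2648]
tool_rot: [-180.0, 0.2, 17.2]
contact_force: [0.5, 0.3, -1.5]
grip_width: 0.262
```

```bash
python3 - <<'E'
from h import *
import cv2
np.set_printoptions(precision=4,suppress=True)
s=status.observe();print(s["clock"],s["tool_pos"],s["tool_rot"],s["contact_force"],s["grip_width"])
a=read_camera("scene")[:,:,::-1];b=read_camera("side")[:,:,::-1]
f=lambda i,x,y:cv2.resize(i[y:y+150,x:x+130],None,fx=3,fy=3,interpolation=cv2.INTER_CUBIC)
cv2.imwrite("pics/s5.png",np.hstack([f(a,260,130),f(b,210,140)]))
E
```

```text
7.8167 [0.5434 0.0459 0.2648] [-179.9601    0.1732   17.1565] [ 0.5235  0.2796 -1.4732] 0.2617343629065056
```

View pics/s5.png

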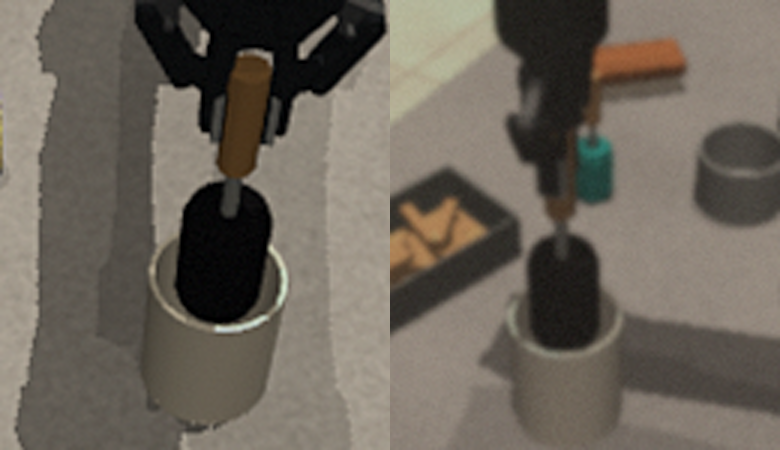

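Drawn up: tip at about 0.090 m, cup unmoved. Second stroke down, to 0.1825 m TCP height.

send_rows(targets=[[1, [-0.04, 0, 0.5], 0], [1, [-0.04, 0, 1.0], 0], [1, [-0.04, 0, 1.5], 0], [1, [-0.04, 0, 1.9], 0], [1, [-0.04, 0, 1.9], 0]])

```text
clock: 8.33
tool_pos: [0.5387, 0.0449, 0.1841]
tool_rot: [-179.8, 0.7, 17.2]
contact_force: [-1.1, -0.2, -0.7]
grip_width: 0.259
```

send_rows(targets=[[1, [0, 0, 0.15], 0], [1, [0, 0, 0.15], 0], [1, [0, 0, 0.15], 0]])

```text
clock: 8.58
tool_pos: [0.5391, 0.045, 0.1786]
tool_rot: [-179.9, 0.6, 17.2]
contact_force: [-0.7, 0.1, -1.3]
grip_width: 0.265
```

```bash
python3 - <<'E'
from h import *
import cv2
np.set_printoptions(precision=4,suppress=True)
s=status.observe();print(s["clock"],s["tool_pos"],s["tool_rot"],s["contact_force"],s["grip_width"])
E
```

```text
8.5833 [0.5391 0.045  0.1786] [-179.8533    0.6135   17.174 ] [-0.709   0.0785 -1.3242] 0.2645064307199575
```

send_rows(targets=[[1, [0.05, 0, -0.5], 0], [1, [0.05, 0, -1.1], 0], [1, [0.05, 0, -1.7], 0], [1, [0.05, 0, -2.1], 0], [1, [0.05, 0, -2.1], 0]])

```text
clock: 9.0
tool_pos: [0.5437, 0.0461, 0.2665]
tool_rot: [-179.9, 0.3, 17.2]
contact_force: [0.7, -0.3, -0.5]
grip_width: 0.264
```

send_rows(targets=[[1, [0, 0, 0], 0], [1, [0, 0, -0.5], 0], [1, [0, 0, -1.2], 0], [1, [0, 0, -1.9], 0], [1, [0, 0, -2.0], 0]])

```text
clock: 9.42
tool_pos: [0.5454, 0.0466, 0.3502]
tool_rot: [-180.0, -0.0, 17.2]
contact_force: [0.9, -0.4, -0.2]
grip_width: 0.261
```

```bash
python3 - <<'E'
from h import *
import cv2
np.set_printoptions(precision=4,suppress=True)
s=status.observe();print(s["clock"],s["tool_pos"],s["tool_rot"],s["contact_force"],s["grip_width"])
m=camera_model("wrist");np.save("w8.npy",m,allow_pickle=True)
cv2.imwrite("pics/w8.png",read_camera("wrist")[:,:,::-1])
E
```

```text
9.4167 [0.5454 0.0466 0.3502] [-179.9833   -0.0388   17.1732] [ 0.9217 -0.3835 -0.1839] 0.26068333662568466
```

View pics/w8.png

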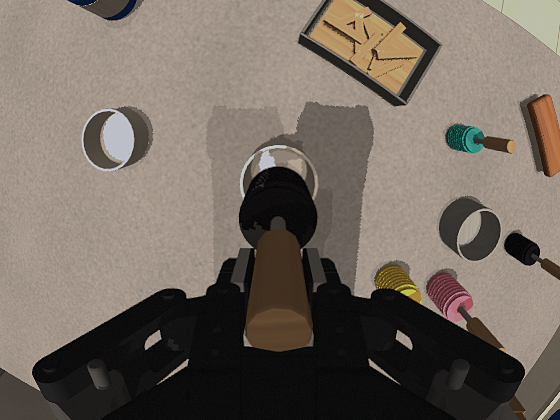

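Both strokes are done and the cup is still upright at (279,185). Now carry the brush back toward the pot.

send_rows(targets=[[1, [-0.2, 0.6, 0], 0], [1, [-0.4, 1.3, 0], 0], [1, [-0.6, 2.1, 0], 0], [1, [-0.85, 2.9, 0], 0], [1, [-1.0, 3.7, 0], 0]])

```text
clock: 9.88
tool_pos: [0.5494, -0.1084, 0.3467]
tool_rot: [-179.9, 0.2, 17.2]
contact_force: [0.9, 0.5, -1.1]
grip_width: 0.268
```

send_rows(targets=[[1, [-0.2, 0.7, 0], 0], [1, [-0.4, 1.4, 0], 0], [1, [-0.55, 1.9, 0], 0], [1, [-0.55, 1.9, 0], 0], [1, [-0.55, 1.9, 0], 0]])

```text
clock: 10.3
tool_pos: [0.5499, -0.189, 0.3443]
tool_rot: [-179.8, 0.4, 17.0]
contact_force: [0.2, 1.5, -1.7]
grip_width: 0.266
```

```bash
python3 - <<'E'
from h import *
import cv2
np.set_printoptions(precision=4,suppress=True)
s=status.observe();print(s["clock"],s["tool_pos"],s["tool_rot"],s["contact_force"],s["grip_width"])
m=camera_model("wrist")
w=read_camera("wrist")[:,:,::-1]
cv2.imwrite("pics/w9.png",w)
pts=np.array([proj("wrist",np.array([.5527+.045*np.cos(t),-.2764+.045*np.sin(t),.065]),m) for t in np.linspace(0,6.28,60)])
print(pts.min(0),pts.max(0))
b=cv2.polylines(w.copy(),[pts.round().astype(int)],True,(0,0,255),1)
cv2.imwrite("pics/w9c.png",np.hstack([cv2.resize(i[100:240,240:380],None,fx=2.8,fy=2.8,interpolation=cv2.INTER_CUBIC) for i in(w,b)]))
E
```

```text
10.3 [ 0.5499 -0.189   0.3443] [-179.8279    0.3505   17.0051] [ 0.181   1.5347 -1.7355] 0.2659321908042949
[310.5054 156.5992] [378.8012 224.8952]
```

View pics/w9c.png

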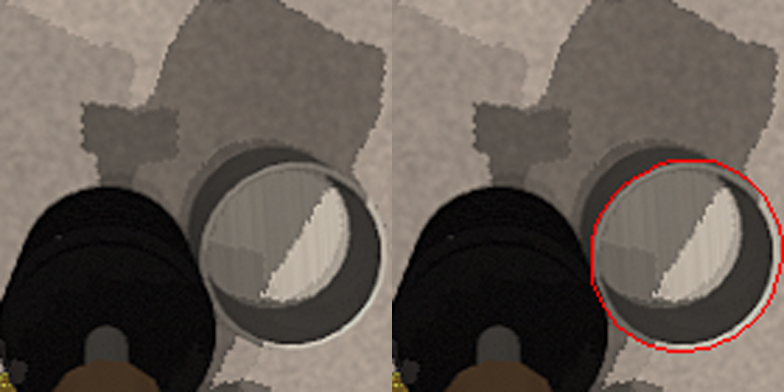

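Pot rim overlay agrees within about 1 px, so the pot is at (0.5527, -0.276). Move over it.

send_rows(targets=[[1, [-0.2, 0.6, 0], 0], [1, [-0.35, 1.2, 0], 0], [1, [-0.5, 1.8, 0], 0], [1, [-0.57, 2.15, 0], 0], [1, [-0.57, 2.15, 0], 0]])

```text
clock: 10.77
tool_pos: [0.5533, -0.2788, 0.3434]
tool_rot: [-179.8, 0.4, 17.0]
contact_force: [-1.0, 0.2, -1.1]
grip_width: 0.265
```

send_rows(targets=[[1, [0, 0, 0.3], 0], [1, [0, 0, 0.7], 0], [1, [0, 0, 1.1], 0], [1, [0, 0, 1.1], 0]])

```text
clock: 11.1
tool_pos: [0.5521, -0.2759, 0.2958]
tool_rot: [-179.6, 0.6, 17.1]
contact_force: [-1.2, -0.3, -2.1]
grip_width: 0.26
```

```bash
python3 - <<'E'
from h import *
import cv2
np.set_printoptions(precision=4,suppress=True)
s=status.observe();print(s["clock"],s["tool_pos"],s["tool_rot"],s["contact_force"],s["grip_width"])
a=read_camera("scene")[:,:,::-1];b=read_camera("side")[:,:,::-1]
f=lambda i,x,y:cv2.resize(i[y:y+150,x:x+130],None,fx=3,fy=3,interpolation=cv2.INTER_CUBIC)
cv2.imwrite("pics/s6.png",np.hstack([f(a,120,90),f(b,260,90)]))
E
```

```text
11.1 [ 0.5521 -0.2759  0.2958] [-179.5531    0.6102   17.116 ] [-1.1833 -0.2951 -2.0809] 0.2598369193653314
```

View pics/s6.png

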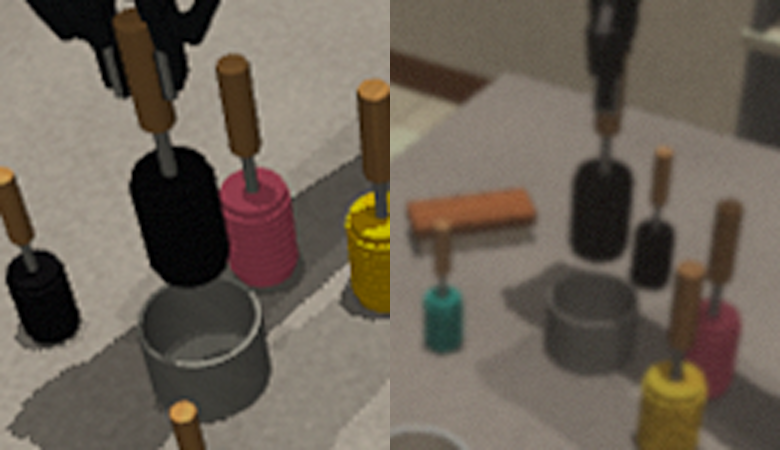

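send_rows(targets=[[1, [0, 0, 0.4], 0], [1, [0, 0, 0.8], 0], [1, [0, 0, 1.2], 0], [1, [0, 0, 1.6], 0], [1, [0, 0, 1.6], 0]])

```text
clock: 11.62
tool_pos: [0.552, -0.2757, 0.2333]
tool_rot: [-179.6, 0.6, 17.1]
contact_force: [-0.7, 0.0, -1.9]
grip_width: 0.262
```

```bash
python3 - <<'E'
from h import *
import cv2
np.set_printoptions(precision=4,suppress=True)
s=status.observe();print(s["clock"],s["tool_pos"],s["tool_rot"],s["contact_force"],s["torque"])
a=read_camera("scene")[:,:,::-1];b=read_camera("side")[:,:,::-1];w=read_camera("wrist")[:,:,::-1]
f=lambda i,x,y:cv2.resize(i[y:y+150,x:x+85],None,fx=3,fy=3,interpolation=cv2.INTER_CUBIC)
cv2.imwrite("pics/s7.png",np.hstack([f(a,150,90),f(b,280,90),f(w,230,130)]))
E
```

```text
11.6167 [ 0.552  -0.2757  0.2333] [-179.5946    0.5577   17.1378] [-0.7156  0.0314 -1.8652] [-0.0134  0.0674  0.0131]
```

View pics/s7.png

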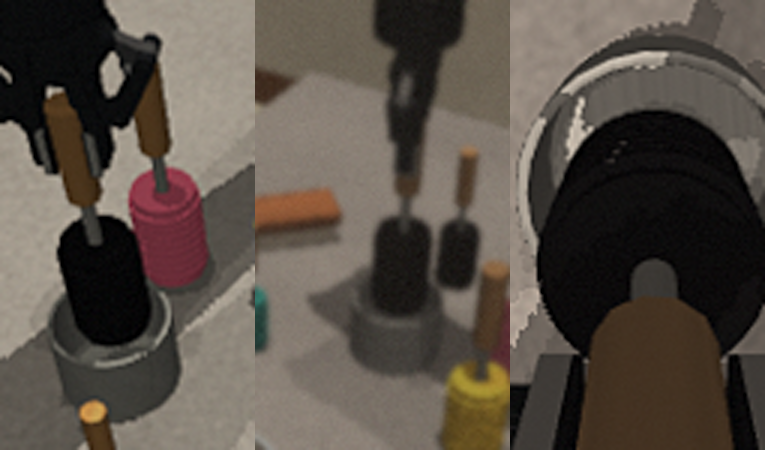

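The head is entering the pot with no contact. Continue down to the floor, slowly near the end.

send_rows(targets=[[1, [0, 0, 0.3], 0], [1, [0, 0, 0.6], 0], [1, [0, 0, 0.9], 0], [1, [0, 0, 1.15], 0], [1, [0, 0, 1.15], 0]])

```text
clock: 12.18
tool_pos: [0.5517, -0.276, 0.1876]
tool_rot: [-179.6, 0.5, 17.1]
contact_force: [-0.0, 0.1, -1.2]
grip_width: 0.264
```

send_rows(targets=[[1, [0, 0, 0.05], 0], [1, [0, 0, 0.1], 0], [1, [0, 0, 0.13], 0], [1, [0, 0, 0.13], 0]])

```text
clock: 12.52
tool_pos: [0.5517, -0.276, 0.1824]
tool_rot: [-179.6, 0.5, 17.1]
contact_force: [-0.6, -0.1, -1.6]
grip_width: 0.265
```

send_rows(targets=[[1, [0, 0, 0.05], 0], [1, [0, 0, 0.1], 0], [1, [0, 0, 0.1], 0]])

```text
clock: 12.77
tool_pos: [0.5519, -0.2761, 0.1786]
tool_rot: [-179.6, 0.5, 17.1]
contact_force: [0.1, -0.2, -1.7]
grip_width: 0.264
```

```bash
python3 - <<'E'
from h import *
np.set_printoptions(precision=4,suppress=True)
s=status.observe();print(s["clock"],s["tool_pos"],s["tool_rot"],s["contact_force"],s["torque"])
E
```

```text
12.7667 [ 0.5519 -0.2761  0.1786] [-179.6476    0.5059   17.1101] [ 0.0614 -0.241  -1.6821] [-0.0925 -0.0775  0.0029]
```

send_rows(targets=[[1, [0, 0, 0.05], 0], [1, [0, 0, 0.05], 0], [1, [0, 0, 0.05], 0]])

```text
clock: 13.02
tool_pos: [0.5525, -0.2761, 0.1785]
tool_rot: [-179.7, 0.4, 17.1]
contact_force: [-2.5, 2.0, 10.8]
grip_width: 0.268
```

send_rows(targets=[[1, [0, 0, 0.05], 0], [1, [0, 0, 0.05], 0], [1, [0, 0, 0.05], 0]])

```text
clock: 13.27
tool_pos: [0.5528, -0.276, 0.1785]
tool_rot: [-179.8, 0.4, 17.1]
contact_force: [-4.8, 2.2, 12.1]
grip_width: 0.265
```

Contact with the pot floor is felt (+12 N) at 0.1785, matching the pick height of 0.1795. Look before letting go.

```bash
python3 - <<'E'
from h import *
import cv2
a=read_camera("scene")[:,:,::-1];b=read_camera("side")[:,:,::-1];w=read_camera("wrist")[:,:,::-1]
f=lambda i,x,y:cv2.resize(i[y:y+150,x:x+85],None,fx=3,fy=3,interpolation=cv2.INTER_CUBIC)
cv2.imwrite("pics/s8.png",np.hstack([f(a,150,90),f(b,280,90),f(w,230,130)]))
E
```

```text
(no output)
```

View pics/s8.png

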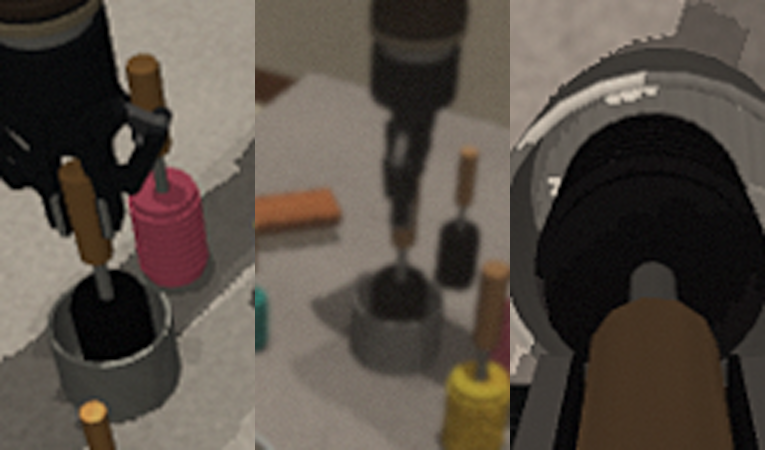

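The brush is upright, centred and seated in the pot. Release, gradually.

send_rows(targets=[[0.7, [0, 0, 0], 0], [0.6, [0, 0, 0], 0], [0.4, [0, 0, 0], 0], [0.2, [0, 0, 0], 0], [0, [0, 0, 0], 0]])

```text
clock: 13.83
tool_pos: [0.5527, -0.276, 0.1782]
tool_rot: [-179.8, 0.4, 17.1]
contact_force: [0.5, -0.9, 0.4]
grip_width: 0.807
```

send_rows(targets=[[0, [0, 0, 0], 0], [0, [0, 0, 0], 0], [0, [0, 0, 0], 0], [0, [0, 0, 0], 0]])

```text
clock: 14.17
tool_pos: [0.5527, -0.276, 0.1782]
tool_rot: [-179.8, 0.4, 17.1]
contact_force: [-0.5, 0.5, -0.1]
grip_width: 1.0
```

```bash
python3 - <<'E'
from h import *
import cv2
s=status.observe();print(s["clock"],s["tool_pos"],s["contact_force"],s["grip_width"])
cv2.imwrite("pics/w10.png",read_camera("wrist")[:,:,::-1])
E
```

```text
14.1667 [ 0.55269703 -0.27596685  0.17815149] [-0.48086484  0.46556158 -0.07582191] 0.9995772311728277
```

View pics/w10.png

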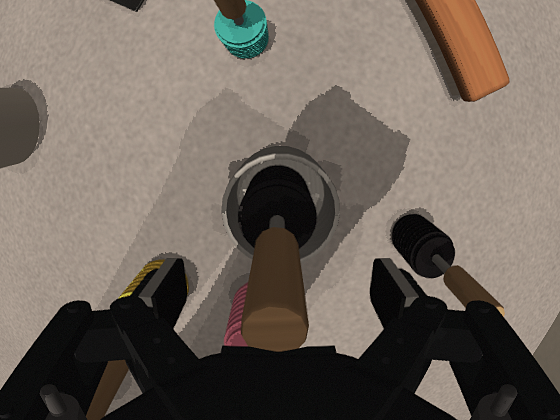

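Jaws open, brush standing free between them at (275,290). Withdraw straight up.

send_rows(targets=[[0, [0, 0, -0.4], 0], [0, [0, 0, -0.9], 0], [0, [0, 0, -1.5], 0], [0, [0, 0, -2.2], 0], [0, [0, 0, -2.9], 0]])

```text
clock: 14.63
tool_pos: [0.5533, -0.2761, 0.2951]
tool_rot: [-179.7, 0.4, 17.1]
contact_force: [0.6, 0.1, -0.0]
grip_width: 1.004
```

send_rows(targets=[[0, [0, 0, -0.6], 0], [0, [-0.4, 0, -1.2], 0], [0, [-1.0, 0, -1.6], 0], [0, [-1.6, 0, -1.6], 0], [0, [-1.6, 0, -1.6], 0]])

```text
clock: 15.05
tool_pos: [0.4892, -0.2979, 0.3615]
tool_rot: [-179.9, 0.4, 16.9]
contact_force: [-0.3, -1.5, 0.7]
grip_width: 1.001
```

```bash
python3 - <<'E'
from h import *
import cv2
np.set_printoptions(precision=4,suppress=True)
s=status.observe();print(s["clock"],s["tool_pos"],s["contact_force"],s["grip_width"])
m=camera_model("wrist");w=read_camera("wrist")[:,:,::-1];a=read_camera("scene")[:,:,::-1];b=read_camera("side")[:,:,::-1]
cv2.imwrite("pics/w11.png",w)
cv2.imwrite("pics/fin.png",np.hstack([cv2.resize(i,(400,300),interpolation=cv2.INTER_AREA) for i in(a,b)]))
for P in[(.5527,-.276,.21),(.5527,-.276,.065),(.542,.045,.11)]:print(proj("wrist",np.array(P),m))
E
```

```text
15.05 [ 0.4892 -0.2979  0.3615] [-0.3435 -1.4532  0.7293] 1.0009680052617727
[276.438  120.1439]
[277.044  118.9288]
[46.807  74.4653]
```

View pics/w11.png

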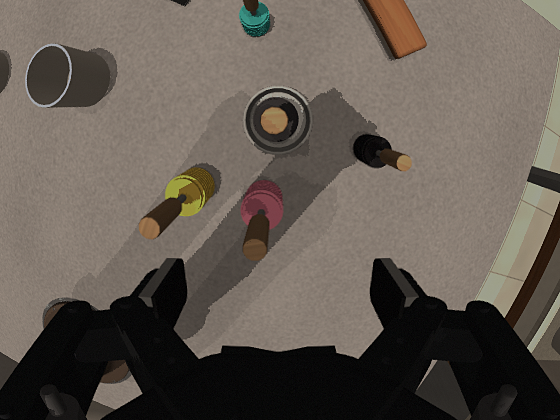

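View pics/fin.png

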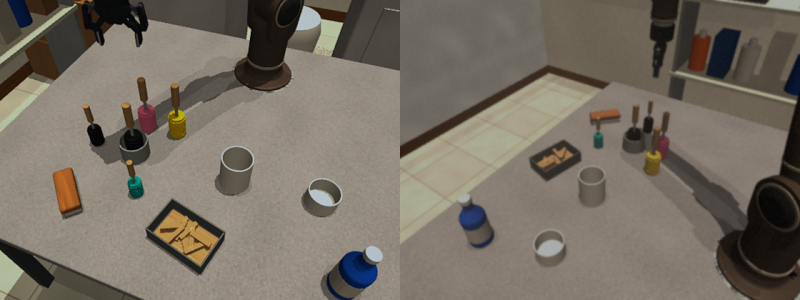

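The brush stands upright in the pot: handle top at (274,121), pot rim centre at (278,119), a few mm apart. The tall cup and short cup are in place, and the arm is clear.

```bash
python3 -c "
from bench import workorder
print(workorder.sign_off())"
```

```text
the job is handed in; nothing more can be done
None
```

I took the large black brush out of its pot, scrubbed the tall cup with two strokes from bottom to rim, set the brush back in the pot and handed the job in at about 15 s. No verdict is reported.

- **Scrubbing:** The brush's underside reached about 8 mm and then 4 mm above the bench at the bottom of the two strokes. It was drawn up to about 90 mm each time. These heights are worked out from the tool position. I felt no bottom contact in the cup, and 4 mm is slightly below the cup's 5 mm floor, so the heights are good to a few millimetres only.
- **Setting down:** I lowered the brush until it touched the pot floor (about 12 N, within 1 mm of the height it was picked up at) before opening the jaws.
- **Last checks:** The final pictures show:
  - the brush upright, a few millimetres off the pot's axis;
  - the tall cup and pot standing in place, and the short cup undisturbed;
  - the gripper clear of everything, with near-zero force.
- **Disagreement:** The side camera placed the pot and tall cup up to about 2 cm away from where the other two cameras put them. I relied on the wrist camera, whose predictions matched its own later pictures to within 1–2 pixels.

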